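Present the serving board

ROBOT

A 6-joint arm with a two-finger parallel gripper is mounted at the origin on a cart in front of the work surface, level with it; the furniture and walls round the work are solid. World frame = base frame: x ahead of the robot, y to its left, z up, the work surface at z = 0. Lengths are in m, angles in rad, forces in N, time in s.
With the tool pointing down it reaches from about 0.425 to 0.95 m from the base axis. Payload 3.5 kg.
Tool frame: the origin (TCP) lies on the centre line of the jaws, within the pads' length; the fingertips stand 14 mm ahead of it and the grasp point (between the pads) lies 5 mm behind it (ctrl.finger_overhang is the distance from the TCP to the fingertips, in m); z points along the fingers, y is the line along which they close (so a half turn about z gives the same grasp; the last joint's range is limited). The gripper opens to 85 mm and grips with 20 to 120 N. Pads are 22 mm wide; open, the fingers measure 114 mm over their backs; the gripper's body (76 mm by 85 mm) begins 54 mm behind the grasp point. The pads swing forward as they close: fully open they stand 13 mm farther back than shut.
Start: joints at [-1.491, 0.286, 1.577, -0, 1.279, -0.15], TCP at [0.154, -0.657, 0.245] pointing down, gripper open.
Joint ranges: [-2.77, 2.77], [-0.9, 2.22], [0.21, 2.48], [-1.53, 4.67], [0.24, 2.81], [-2.84, 2.84]. Speed limits (rad/s): [2.79, 2.79, 3.14, 3.14, 3.14, 3.14].

INTERFACE

Orientations are given as a unit quaternion [x, y, z, w].
In Python, from plant import ctrl gives the robot as it stands.
- The arm moves only by the tool send_rows, never from a script. Its argument "moves" is text: rows parted by semicolons, each of 7 numbers parted by spaces: the turn, a rotation vector about the tool's x, y, z in units of 360 degrees (1.0 is 360 degrees), then the shift along the tool's x, y, z in units of 20 cm (1.0 is 20 cm), then the gripper's target within -1 to 1 (fully open at 1, half-way at 0, shut at -1). A call has 1 to 12 rows; each row is the pose to reach, as a shift and turn from the pose commanded when the call began, along the tool's axes at that moment, turning the shorter way round; what a row does not reach only later rows make up. A row lasts 1/8 s, in which the tool goes at most 62.5 mm and 10.7 degrees, less where a joint would pass 70% of its speed; a pose out of reach is approached as far as the arm can. A call with a number of a shift or a turn outside -1 to 1 is refused whole. A call with a gripper value outside its range is refused whole. The fingers move at their own pace and stop on an object; "newtons" is the grip in N (left out, the last holds). Time passes only in rows, so rows that repeat a pose let the fingers close. It gives the time, the measured TCP pose, the force, the opening and the grip force at its end, in the units of the state.
- ctrl.get_state(): the state, without advancing time (a new reading comes with each control period).
- ctrl.read_camera(name): name is "scene" or "top"; returns a dict with "image" (420x560x3 uint8, red, green, blue), "fovy" (degrees; the focal length in pixels is half the picture's height over the tangent of half this angle, whatever the lens; pixels are square), "cx", "cy" (the principal point, pixels), "extrinsics" (4x4, takes a point from camera to world coordinates). Camera axes: x right, y up, looking along -z (the intrinsics and any distortion apply to the point x, -y, -z); pixel columns grow to the right and rows downward; lengths in m; the calibration is good to about 2 mm. A picture is of the moment at which its call begins. There is no depth.
- ctrl.sign_off(): hands the job in; it is judged then, once.
The state is a dict: "time": time; "qpos": joint angles; "dq": joint speeds; "joint_efforts": joint torques, N m; "eef_pos": TCP position; "tcp_rot": TCP orientation; "contact_force": force on the tool from outside, world axes, zero at the start; "wrist_torque": the same for the moment, N m; "opening": opening from 0.0 (shut) to 1.0 (fully open); "finger_force": force on a finger pad.
Only numpy, scipy, OpenCV 4.12 (cv2) and the standard library are available. Lean on these libraries where they do the work, as an engineer would, in place of code of your own. Each camera call takes 0.05 s, during which the arm holds its last target. There are 200 camera calls.

TASK

Push the serving board with the blue band toward the front edge of the dark wooden riser until its whole blue band, and no more than that, hangs out over the edge, with the board square to that edge, ready for a guest to pick up. Only push it along with the fingers: do not pinch it, lift it or let it tip. Leave the red-banded board, the sugar bowl, the creamer tin and the blue mug where they are.

Things in the scene. Friction and masses are not known exactly. Their poses are not given: they have to be found in the camera images.
- blue_board: thin flat light-wood serving board, 160 long (its x) x 110 wide (its y) x 8 mm thick, about 0.15 to 0.3 kg, loose, lying flat on the riser. A 40 mm wide blue band is painted across its front end (the -x end, nearest the robot); the rest is bare wood. Origin: centre of its underside, so its rear edge lies 80 mm along +x and its front edge 80 mm along -x.
- blue_line (a point): the line on the blue board's top face where blue band meets bare wood, midway across its width; 40 mm behind the board's front edge, 120 mm ahead of its rear edge. Axes as the board's: x to its rear, y to its left, z up.
- red_board: the same kind of board (160 x 110 x 8 mm) with a red band at its front end, lying on the riser beside the blue one, on either side of it; it must stay. Origin: centre of its underside, axes as the blue board's.
- riser: low dark-wood serving riser, 280 deep (x) x 360 wide (y) x 50 mm high, with a flat top, fixed to the counter (it cannot be moved). Origin: centre of its underside on the counter; x points to its rear, away from the robot.
- riser_edge (a point): middle of the riser's front upper edge, 50 mm above the counter. x points to the riser's rear (square to the edge), y runs left along the edge, z up. A point of the board with negative x in this frame hangs out past the edge.
- glass_bowl: small glass bowl of sugar cubes, 77 mm across, 54 mm high, loose on the counter to the left of the riser; origin at the centre of its underside
- creamer_tin: white creamer tin with blue lid, 55 mm across, 82 mm high, loose on the counter to the right of the riser; origin at the centre of its underside
- blue_mug: grey-blue coffee mug, 85 x 117 mm with handle, 96 mm high, loose on the counter farther right; origin under its middle

How it is judged:
By the outcome, as a careful person would: the job done as asked, in the order asked, and still so for the second after the job is handed in, with the robot touching nothing.
It also fails if it takes over 40 s, if anything falls off the work surface, if the arm or the gripper's body presses on something with over 40 N, if the wrist force passes 120 N, or if a joint passes its speed limit or range.

## Working session

There is one attempt and no reset: what is moved stays moved. The work goes in short steps, Python scripts to look and compute and a tool call to move; the robot and the scene stay as the last step left them, time stands still between calls to the robot, and variables do not carry over. Pictures are saved under pics/ and viewed, at most 10 in all, crops included, and the job is handed in when it is done.

Besides the shell and the picture viewer there is one more tool, called after "Request:" as a command line: name --argument value ..., lists and objects as JSON in quotes. send_rows: Moves the arm, as the interface text tells. Its arguments: {"type":"object","properties":{"moves":{"type":"string"},"newtons":{"type":"number"}},"required":["moves"]}

```bash
ls; mkdir -p pics; python3 - <<'E'
from plant import ctrl
import cv2, numpy as np
for n in("scene","top"):
    r=ctrl.read_camera(n); cv2.imwrite(f"pics/{n}0.png",r["image"][:,:,::-1])
    print(n,{k:(np.round(v,4).tolist() if not np.isscalar(v) else v) for k,v in r.items() if k!="image"})
s=ctrl.get_state(); print(s["time"],s["eef_pos"],s["tcp_rot"],s["contact_force"],ctrl.finger_overhang)
E
```

```text
pics
scene {'fovy': 45.52081288213554, 'cx': 279.14042743870135, 'cy': 211.901406348044, 'extrinsics': [[-0.8858, 0.2044, -0.4167, -0.0606], [-0.4636, -0.3448, 0.8162, 1.1548], [0.0231, 0.9162, 0.4001, 0.5855], [0.0, 0.0, 0.0, 1.0]]}
top {'fovy': 53.69811984612013, 'cx': 278.8009515512791, 'cy': 211.44448153733347, 'extrinsics': [[-0.0274, 0.9974, -0.0662, 0.3998], [-0.9996, -0.0277, -0.0034, 0.0993], [-0.0053, 0.066, 0.9978, 1.1956], [0.0, 0.0, 0.0, 1.0]]}
0.1 [ 0.15373211 -0.65668605  0.24405872] [ 9.93406915e-01  1.14636663e-01  4.42660060e-05 -1.06517973e-03] [0.13794861 0.01404277 0.15597858] 0.014
```

View pics/scene0.png

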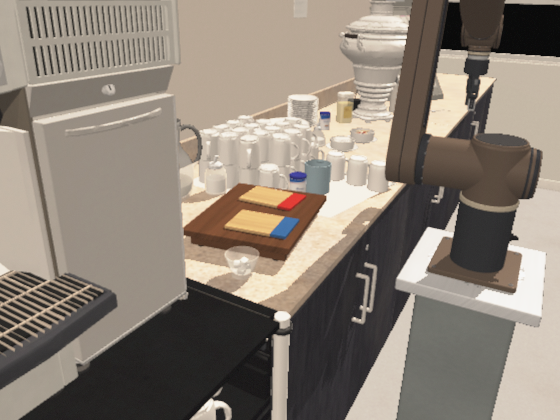

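View pics/top0.png

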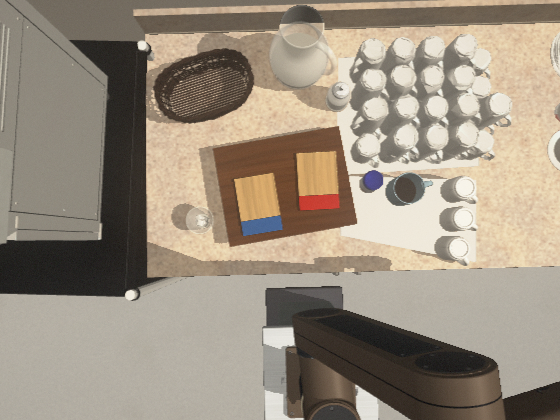

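The top view shows the riser with corners near (215,150), (338,128), (357,222) and (231,246). The blue board is at about (235–282, 175–235) with its band toward the robot, and the red board is to its right at (297–340, 152–210). The bowl is at (200,219), the tin at (373,180) and the mug at (405,188). The scene view shows the same layout, with the arm clear of the boards.

```bash
cat > h.py <<'E'
from plant import ctrl
import cv2, numpy as np
def cast(r,px,z):
    E=np.array(r["extrinsics"]); f=r["image"].shape[0]/2/np.tan(np.radians(r["fovy"])/2)
    px=np.atleast_2d(px).astype(float)
    d=np.c_[(px[:,0]-r["cx"])/f,-(px[:,1]-r["cy"])/f,-np.ones(len(px))]@E[:3,:3].T
    return E[:3,3]+d*((z-E[2,3])/d[:,2])[:,None]
def rays(r,px):
    a=cast(r,px,0); c=np.array(r["extrinsics"])[:3,3]; d=a-c
    return c,d/np.linalg.norm(d,axis=1)[:,None]
def cross(r1,p1,r2,p2):
    out=[]
    for a,b in zip(p1,p2):
        c1,d1=rays(r1,a);c2,d2=rays(r2,b);d1=d1[0];d2=d2[0]
        t=np.linalg.lstsq(np.c_[d1,-d2],c2-c1,rcond=None)[0]
        P,Q=c1+t[0]*d1,c2+t[1]*d2; out.append([*(P+Q)/2,np.linalg.norm(P-Q)])
    return np.array(out)
def masks(im):
    h,s,v=[x.astype(int) for x in cv2.split(cv2.cvtColor(im,cv2.COLOR_RGB2HSV))]
    return dict(blue=(h>100)&(h<120)&(s>140)&(v>80),red=((h<6)|(h>174))&(s>180)&(v>110),
      wood=(h>10)&(h<25)&(s>100)&(v>150),dark=(v<125)&((h<20)|(h>170))&(s>80))
def quad(m,roi):
    k=np.zeros(m.shape,np.uint8); x0,y0,x1,y1=roi; k[y0:y1,x0:x1]=m[y0:y1,x0:x1]
    c=max(cv2.findContours(k,cv2.RETR_EXTERNAL,cv2.CHAIN_APPROX_NONE)[0],key=cv2.contourArea)
    q=cv2.approxPolyN(c,4,ensure_convex=True).reshape(-1,2).astype(float)
    return q,cv2.contourArea(c)
def edge(im,a,b,w=4,trim=.12):
    """sub-pixel line fit to edge a-b: max colour gradient on normal profiles; returns 2 refined end points + residual"""
    a,b=np.array(a,float),np.array(b,float); t=(b-a)/np.linalg.norm(b-a); n=np.array([-t[1],t[0]])
    u=np.linspace(trim,1-trim,60); o=np.arange(-w,w+.01,.25)
    P=(a+np.outer(u,b-a))[:,None]+o[None,:,None]*n
    S=cv2.remap(cv2.GaussianBlur(im,(0,0),.7).astype(np.float32),P[...,0].astype(np.float32),P[...,1].astype(np.float32),cv2.INTER_CUBIC)
    g=np.linalg.norm(np.gradient(S,axis=1),axis=2); g[g<.5*g.max(1,keepdims=True)]=0
    k=(g*o).sum(1)/g.sum(1); L=np.linalg.norm(b-a)
    for _ in range(3):
        c=np.polyfit(u,k,1); e=k-np.polyval(c,u); ok=abs(e)<=max(.4,2*e.std()); u,k=u[ok],k[ok]
    return np.array([a+n*c[1],b+n*(c[0]+c[1])]),e.std()
E
python3 - <<'E'
from h import *
R={n:ctrl.read_camera(n) for n in("scene","top")}
roi={"top":(205,120,365,255),"scene":(185,180,330,252)}
import pickle; pickle.dump(R,open("r0.pkl","wb"))
vis=[]
for n,r in R.items():
    m=masks(r["image"]); x0,y0,x1,y1=roi[n]
    m["riser"]=m["dark"]
    for k in("blue","red","wood","riser"):
        q,a=quad(m[k],roi[n]); print(n,k,q.tolist(),a)
    im=r["image"][:,:,::-1].copy()
    for k,c in dict(dark=(255,0,255),blue=(0,255,255),red=(255,255,0),wood=(0,255,0)).items(): im[m[k]]=c
    vis.append(cv2.resize(np.hstack([r["image"][y0:y1,x0:x1,::-1],im[y0:y1,x0:x1]]),None,fx=2.3,fy=2.3))
w=max(v.shape[1] for v in vis)
cv2.imwrite("pics/m.png",np.vstack([cv2.copyMakeBorder(v,0,0,0,w-v.shape[1],0) for v in vis]))
E
```

```text
scene blue [[299.0, 220.0], [284.0, 238.0], [269.0, 235.0], [285.0, 217.0]] 260.0
scene red [[307.0, 195.0], [289.0, 210.0], [275.0, 207.0], [294.0, 193.0]] 220.5
scene wood [[284.0, 216.0], [268.0, 235.0], [221.0, 227.0], [242.0, 208.0]] 916.0
scene riser [[329.0, 196.0], [284.0, 260.0], [172.0, 240.0], [244.0, 184.0]] 2495.5Traceback (most recent call last):
  File "<stdin>", line 10, in <module>
  File "h.py", line 24, in quad
    c=max(cv2.findContours(k,cv2.RETR_EXTERNAL,cv2.CHAIN_APPROX_NONE)[0],key=cv2.contourArea)
ValueError: max() iterable argument is empty
```

```bash
sed -i 's/(h>100)&(h<120)&(s>140)&(v>80)/(h>98)\&(h<125)\&(s>120)\&(v>60)/; s/(s>100)&(v>150)/(s>70)\&(v>135)/' h.py
python3 - <<'E'
from h import *
import pickle; R=pickle.load(open("r0.pkl","rb"))
roi={"top":(205,120,365,255),"scene":(185,180,330,252)}
vis=[]
hsv=cv2.cvtColor(R["top"]["image"],cv2.COLOR_RGB2HSV)
for p in((262,225),(318,202),(255,195),(225,200),(290,230)): print(p,hsv[p[1],p[0]])
for n,r in R.items():
    m=masks(r["image"]); x0,y0,x1,y1=roi[n]
    for k in("blue","red","wood","dark"):
        try: q,a=quad(m[k],roi[n]); print(n,k,q.tolist(),a)
        except ValueError: print(n,k,"none")
    im=r["image"][:,:,::-1].copy()
    for k,c in dict(dark=(255,0,255),blue=(0,255,255),red=(255,255,0),wood=(0,255,0)).items(): im[m[k]]=c
    vis.append(cv2.resize(np.hstack([r["image"][y0:y1,x0:x1,::-1],im[y0:y1,x0:x1]]),None,fx=2.3,fy=2.3))
w=max(v.shape[1] for v in vis)
cv2.imwrite("pics/m.png",np.vstack([cv2.copyMakeBorder(v,0,0,0,w-v.shape[1],0) for v in vis]))
E
```

```text
(262, 225) [108 128 146]
(318, 202) [  3 188 197]
(255, 195) [ 17 128 208]
(225, 200) [ 12 135 108]
(290, 230) [ 13 132 108]
scene blue [[299.0, 219.0], [284.0, 238.0], [269.0, 235.0], [285.0, 217.0]] 283.0
scene red [[307.0, 195.0], [289.0, 210.0], [275.0, 207.0], [294.0, 193.0]] 220.5
scene wood [[284.0, 215.0], [269.0, 235.0], [221.0, 227.0], [241.0, 208.0]] 950.5
scene dark [[329.0, 196.0], [284.0, 260.0], [172.0, 240.0], [244.0, 184.0]] 2495.5
top blue [[282.0, 229.0], [244.0, 235.0], [242.0, 222.0], [279.0, 215.0]] 476.0
top red [[339.0, 208.0], [299.0, 210.0], [299.0, 196.0], [337.0, 194.0]] 484.5
top wood [[280.0, 214.0], [241.0, 221.0], [233.0, 179.0], [273.0, 172.0]] 1660.5
top dark [[358.0, 223.0], [229.0, 246.0], [213.0, 148.0], [338.0, 126.0]] 12536.0
```

View pics/m.png

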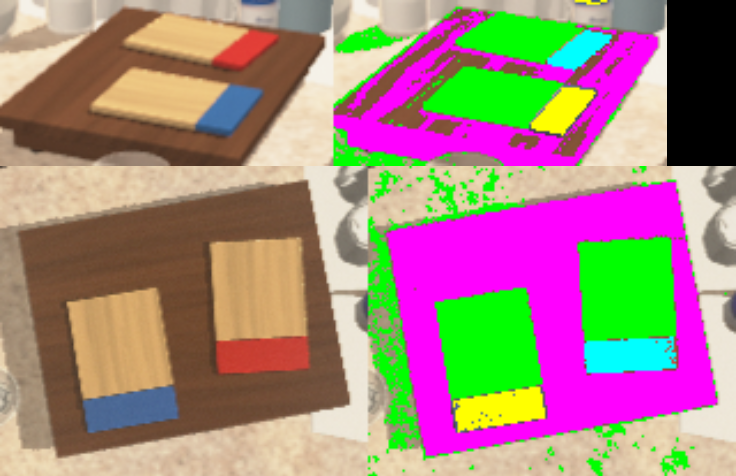

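The masks fit well: magenta is the riser, and yellow/green is the blue board's band and wood. In the top view the board's wood quad is (233,179), (273,172), (280,214), (241,221), and its band reaches (282,229)/(244,235). Next I refine the edges and check heights with both views.

```bash
cat >> h.py <<'E'
def meas(r,q,z,w=4):
    """q: approx px corners fl,fr,rr,rl of a rectangle -> refined px corners, and edge directions at height z"""
    L=[edge(r["image"],q[i],q[(i+1)%4],w) for i in range(4)]
    H=lambda e:np.cross([*e[0],1],[*e[1],1])
    c=[]
    for i in range(4):
        x=np.cross(H(L[i-1][0]),H(L[i][0])); c.append(x[:2]/x[2])
    return np.array(c),[round(l[1],2) for l in L],np.array([cast(r,l[0],z) for l in L])
def yawx(e,front=True):  # rear direction, from edge running left->right (front) 
    d=e[1]-e[0]; return np.degrees(np.arctan2(d[0],-d[1]))
E
python3 - <<'E'
from h import *
import pickle; R=pickle.load(open("r0.pkl","rb"))
T,S=R["top"],R["scene"]
np.set_printoptions(precision=4,suppress=True)
cr,s1,er=meas(T,[(230,246),(358,223),(338,127),(214,149)],.05)
cb,s2,eb=meas(T,[(244,236),(283,229),(273,173),(234,180)],.058)
cR,s3,_=meas(T,[(300,211),(340,209),(336,151),(297,153)],.058)
cw,s4,ew=meas(T,[(242,221),(280,214),(273,173),(234,180)],.058)
sb,s5,_=meas(S,[(284,238),(299,219),(241,208),(221,228)],.058,3)
print(s1,s2,s3,s4,s5)
print("riser",cast(T,cr,.05)[:,:2].tolist()); print("board",cast(T,cb,.058)); print("red",cast(T,cR,.058)); print("line",ew[0])
print("tri board",cross(T,cb,S,sb))
for n,e in(("riser",er[0]),("bandfront",eb[0]),("line",ew[0]),("rear",eb[2][::-1])): print(n,yawx(e))
fw=cast(T,cr,.05); u=fw[0]-fw[1];u/=np.linalg.norm(u);n=np.array([u[1],-u[0],0])
print("n",n,"board corners in edge frame",[((p-(fw[0]+fw[1])/2)@n,(p-(fw[0]+fw[1])/2)@u) for p in cast(T,cb,.058)])
print("line",[(p-fw[1])@n for p in ew[0]])
print("red",[((p-(fw[0]+fw[1])/2)@n,(p-(fw[0]+fw[1])/2)@u) for p in cast(T,cR,.058)])
E
```

```text
[np.float64(0.1), np.float64(0.17), np.float64(0.18), np.float64(0.12)] [np.float64(0.14), np.float64(0.16), np.float64(0.16), np.float64(0.16)] [np.float64(0.18), np.float64(0.14), np.float64(0.18), np.float64(0.17)] [np.float64(0.13), np.float64(0.18), np.float64(0.16), np.float64(0.16)] [np.float64(0.07), np.float64(0.13), np.float64(0.08), np.float64(0.19)]
riser [[0.38245742725103465, 0.2430804649494009], [0.4359375930794049, -0.1118961970072142], [0.7154187527759915, -0.06985286292585074], [0.6618623360961262, 0.2850997220534287]]
board [[0.4115 0.2036 0.058 ]
 [0.4266 0.0947 0.058 ]
 [0.5841 0.1166 0.058 ]
 [0.5691 0.2251 0.058 ]]
red [[ 0.4777  0.047   0.058 ]
 [ 0.4806 -0.0631  0.058 ]
 [ 0.6396 -0.0576  0.058 ]
 [ 0.6366  0.0513  0.058 ]]
line [[0.4518 0.205  0.058 ]
 [0.4664 0.0999 0.058 ]]
tri board [[0.4101 0.2032 0.0558 0.0031]
 [0.424  0.0936 0.0591 0.0056]
 [0.5824 0.1159 0.0605 0.0029]
 [0.5695 0.2254 0.0561 0.0003]]
riser 8.567647573708554
bandfront 7.910270242836887
line 7.905565768701293
rear 7.8711132616608595
n [0.9888 0.149  0.    ] board corners in edge frame [(np.float64(0.022798860564259213), np.float64(0.13616657462430962)), (np.float64(0.02153690789639143), np.float64(0.026181965034587144)), (np.float64(0.18055613031757722), np.float64(0.02439080432594848)), (np.float64(0.1818875579355851), np.float64(0.1339064790972869))]
line [np.float64(0.0628637070815684), np.float64(0.06163776580750923)]
red [(np.float64(0.06501619294763467), np.float64(-0.028551166177879624)), (np.float64(0.05143826435613827), np.float64(-0.13786561445592638)), (np.float64(0.20942825136644816), np.float64(-0.15614598458352766)), (np.float64(0.2226848804386593), np.float64(-0.04803483434978201))]
```

Heights agree with the text: the board top triangulates to about 0.058 m. The blue line has to travel about 62 mm, and the board is 0.7° off square. I'll push with two half-open fingers on the rear edge, with the tool turned parallel to the riser edge. First the approach, high up.

Request:
send_rows --moves "0 0 0.0128 1 -0.5 0 0.2; 0 0 0.0128 1 -0.5 0 0.2; 0 0 0.0128 1 -0.5 0 0.2; 0 0 0.0128 1 -0.5 0 0.2"

```text
time: 0.7
eef_pos: [0.3277, -0.5121, 0.2451]
tcp_rot: [0.997, 0.076, 0.0, -0.0]
contact_force: [-0.3, -0.0, 0.1]
opening: 0.599
finger_force: 0.0
```

Request:
send_rows --moves "0 0 0 0.75 -1 0 0.2; 0 0 0 0.75 -1 0 0.2; 0 0 0 0.75 -1 0 0.2; 0 0 0 0.75 -1 0 0.2"

```text
time: 1.2
eef_pos: [0.4449, -0.2923, 0.2453]
tcp_rot: [0.997, 0.074, 0.0, 0.0]
contact_force: [0.8, -0.5, 0.3]
opening: 0.602
finger_force: 0.0
```

Request:
send_rows --moves "0 0 0 0.75 -1 0 0.2; 0 0 0 0.75 -1 0 0.2; 0 0 0 0.75 -1 0 0.2; 0 0 0 0.75 -1 0 0.2; 0 0 0 0.75 -1 0 0.2"

```text
time: 1.82
eef_pos: [0.5639, -0.0703, 0.2451]
tcp_rot: [0.997, 0.078, 0.0, -0.0]
contact_force: [0.1, 0.1, -0.4]
opening: 0.602
finger_force: 0.0
```

```bash
cat > st.py <<'E'
from plant import ctrl
import numpy as np, sys
from scipy.spatial.transform import Rotation as Ro
s=ctrl.get_state(); M=Ro.from_quat(s["tcp_rot"]).as_matrix(); np.set_printoptions(precision=4,suppress=True)
print(s["time"],s["eef_pos"],"yaw",np.degrees(np.arctan2(M[1,0],M[0,0])),"tilt z",M[:,2],"F",s["contact_force"],"op",s["opening"],s["qpos"])
if len(sys.argv)>1: print("shift units",M.T@(np.array(sys.argv[1:4],float)-s["eef_pos"])/.2)
E
python3 st.py .607 .1755 .12
```

```text
1.825 [ 0.5639 -0.0703  0.2451] yaw 8.914718673525265 tilt z [-0.      0.0007 -1.    ] F [ 0.0598  0.1083 -0.4316] op 0.6022571308899235 [-0.3028  0.0526  1.8431  0.0007  1.2462  1.1122]
shift units [ 0.4033 -1.1801  0.6265]
```

Request:
send_rows --moves "0 0 0 0.4 -1 0 0.2; 0 0 0 0.4 -1 0 0.2; 0 0 0 0.4 -1 0 0.2; 0 0 0 0.4 -1 0 0.2; 0 0 0 0.4 -1 0 0.2"

```text
time: 2.45
eef_pos: [0.6122, 0.1364, 0.2449]
tcp_rot: [0.997, 0.076, -0.0, 0.0]
contact_force: [0.8, -1.3, 1.0]
opening: 0.602
finger_force: 0.0
```

```bash
python3 st.py .607 .1755 .12
```

```text
2.45 [0.6122 0.1364 0.2449] yaw 8.684643059604223 tilt z [-0.0007 -0.0004 -1.    ] F [ 0.8258 -1.3463  0.9614] op 0.6019226982121787 [ 0.0578  0.1833  1.7001 -0.0004  1.2589  1.4772]
shift units [ 0.0045 -0.1973  0.6244]
```

Request:
send_rows --moves "0 0 0 0 -0.2 0 0.2; 0 0 0 0 -0.2 0.4 0.2; 0 0 0 0 -0.2 0.8 0.2; 0 0 0 0 -0.2 0.8 0.2; 0 0 0 0 -0.2 0.8 0.2; 0 0 0 0 -0.2 0.8 0.2"

```text
time: 3.2
eef_pos: [0.6077, 0.1741, 0.0874]
tcp_rot: [0.997, 0.074, 0.002, 0.0]
contact_force: [-0.2, 0.2, 0.5]
opening: 0.598
finger_force: 0.0
```

```bash
python3 st.py .607 .1755 .067; python3 - <<'E'
from h import *
a=ctrl.read_camera("scene"); b=ctrl.read_camera("top")
p=a["image"][170:270,170:345,::-1]; q=b["image"][110:260,195:370,::-1]
cv2.imwrite("pics/a.png",np.hstack([cv2.resize(p,(400,229),interpolation=2),cv2.resize(q[:100],(400,229),interpolation=2)]))
E
```

```text
3.2 [0.6077 0.1741 0.0874] yaw 8.480469006364615 tilt z [ 0.003   0.0002 -1.    ] F [-0.2293  0.1827  0.4717] op 0.5983577009165519 [ 0.1188  0.3612  1.7919 -0.0002  0.9855  1.5417]
shift units [-0.003  -0.0075  0.1019]
```

View pics/a.png

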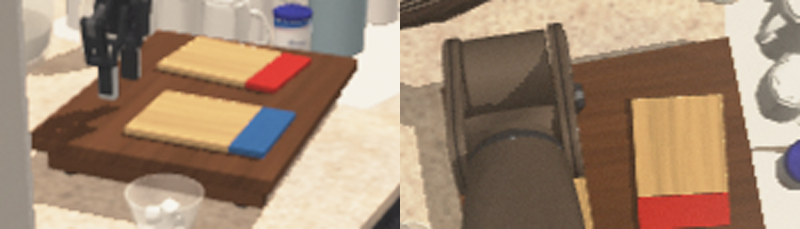

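The left (scene) half shows both fingers behind the board's rear edge and clear of it, at crop (108,90). The right (top) half shows the arm covering the blue board and the red board undisturbed. I'll descend slowly, watching the force.

Request:
send_rows --moves "0 0 0 0 0 0.03 0.2; 0 0 0 0 0 0.07 0.2; 0 0 0 0 0 0.08 0.2; 0 0 0 0 0 0.08 0.2; 0 0 0 0 0 0.08 0.2"

```text
time: 3.92
eef_pos: [0.6064, 0.1752, 0.0694]
tcp_rot: [0.997, 0.075, 0.0, 0.0]
contact_force: [0.0, 0.3, -0.4]
opening: 0.601
finger_force: 0.0
```

Request:
send_rows --moves "0 0 0 0 0 0.005 0.2; 0 0 0 0 0 0.01 0.2; 0 0 0 0 0 0.01 0.2"

```text
time: 4.3
eef_pos: [0.6062, 0.1751, 0.0672]
tcp_rot: [0.997, 0.075, -0.0, 0.0]
contact_force: [0.4, 1.0, -0.6]
opening: 0.597
finger_force: 0.0
```

Request:
send_rows --moves "0 0 0 0 0 0.005 0.2; 0 0 0 0 0 0.01 0.2; 0 0 0 0 0 0.01 0.2"

```text
time: 4.68
eef_pos: [0.6062, 0.1751, 0.0652]
tcp_rot: [0.997, 0.075, -0.0, 0.0]
contact_force: [1.3, 1.3, -0.8]
opening: 0.602
finger_force: 0.0
```

Request:
send_rows --moves "0 0 0 0 0 0.005 0.2; 0 0 0 0 0 0.01 0.2; 0 0 0 0 0 0.01 0.2"

```text
time: 5.05
eef_pos: [0.6062, 0.1751, 0.0632]
tcp_rot: [0.997, 0.075, -0.0, 0.0]
contact_force: [-0.7, 0.2, 0.2]
opening: 0.602
finger_force: 0.0
```

Request:
send_rows --moves "0 0 0 0 0 0.005 0.2; 0 0 0 0 0 0.01 0.2; 0 0 0 0 0 0.01 0.2"

```text
time: 5.42
eef_pos: [0.6062, 0.1751, 0.0612]
tcp_rot: [0.997, 0.075, -0.0, 0.0]
contact_force: [0.0, 0.3, 0.2]
opening: 0.602
finger_force: 0.0
```

Request:
send_rows --moves "0 0 0 0 0 0.005 0.2; 0 0 0 0 0 0.005 0.2"

```text
time: 5.68
eef_pos: [0.6064, 0.1751, 0.0609]
tcp_rot: [0.997, 0.075, 0.0, 0.0]
contact_force: [-2.0, -1.2, 2.5]
opening: 0.599
finger_force: 1.6
```

Request:
send_rows --moves "0 0 0 0 0 0.005 0.2; 0 0 0 0 0 0.005 0.2"

```text
time: 5.92
eef_pos: [0.6064, 0.1752, 0.0608]
tcp_rot: [0.997, 0.075, -0.0, 0.0]
contact_force: [-3.7, -0.5, 7.4]
opening: 0.601
finger_force: 3.8
```

Fingertips touch the riser at TCP z = 0.061. I'll raise 3 mm so they sit at mid-board height, then push gently.

Request:
send_rows --moves "0 0 0 0 0 -0.025 0.2; 0 0 0 0 0 -0.025 0.2; 0 0 0 -0.03 0 -0.025 0.2; 0 0 0 -0.06 0 -0.025 0.2; 0 0 0 -0.08 0 -0.025 0.2; 0 0 0 -0.1 0 -0.025 0.2; 0 0 0 -0.12 0 -0.025 0.2; 0 0 0 -0.14 0 -0.025 0.2; 0 0 0 -0.16 0 -0.025 0.2; 0 0 0 -0.18 0 -0.025 0.2; 0 0 0 -0.2 0 -0.025 0.2; 0 0 0 -0.2 0 -0.025 0.2"

```text
time: 7.42
eef_pos: [0.5662, 0.1691, 0.0643]
tcp_rot: [0.997, 0.075, -0.0, 0.0]
contact_force: [0.8, 0.1, 0.9]
opening: 0.599
finger_force: 0.0
```

```bash
python3 st.py; python3 - <<'E'
from h import *
import pickle
a=ctrl.read_camera("scene"); b=ctrl.read_camera("top"); pickle.dump((a,b),open("r1.pkl","wb"))
p=a["image"][170:270,170:345,::-1]; q=b["image"][150:250,195:370,::-1]
cv2.imwrite("pics/b.png",np.hstack([cv2.resize(p,(400,229),interpolation=2),cv2.resize(q,(400,229),interpolation=2)]))
E
```

```text
7.425 [0.5662 0.1691 0.0643] yaw 8.560924909122784 tilt z [-0.0008 -0.0001 -1.    ] F [0.7576 0.1024 0.9359] op 0.5988533973296836 [0.1187 0.3171 1.9008 0.     0.9245 1.5401]
```

View pics/b.png

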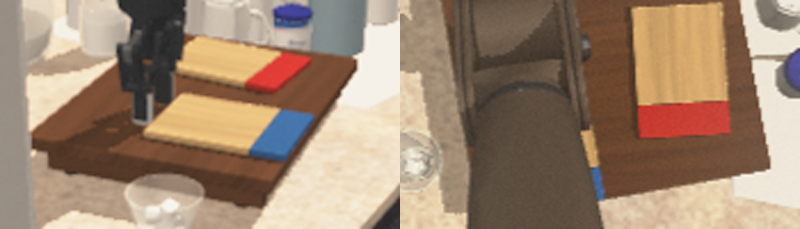

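The board slid forward as intended. In the scene crop the band is now at (250–312, 110–158) with the fingers at its rear edge, and the red board is unmoved. Now the progress from the scene view, since the arm blocks the top view.

```bash
cat > prog.py <<'E'
from h import *
import pickle
n=np.array([.9888,.149,0]); p0=np.array([.4092,.0656,.05])
def line_scene(r):
    m=masks(r["image"]); q,a=quad(m["wood"],(215,195,330,275)); 
    # front end of the wood = the two corners nearest the robot (largest column-row mix -> smallest n)
    P=cast(r,q,.058); o=np.argsort(P@n)[:2]; o=o[np.argsort(-P[o,1])]
    e,s=edge(r["image"],q[o[0]],q[o[1]],3,.15); W=cast(r,e,.058)
    return q[o].tolist(),[(w-p0)@n for w in W],yawx(W),s
if __name__=="__main__":
    R=pickle.load(open("r0.pkl","rb")); print(line_scene(R["scene"]))
    print(line_scene(ctrl.read_camera("scene")))
E
python3 prog.py
```

```text
([[269.0, 235.0], [284.0, 215.0]], [np.float64(0.06023831927116566), np.float64(0.05839706627502501)], np.float64(7.685776382931066), np.float64(0.09220145324818696))
([[277.0, 237.0], [292.0, 216.0]], [np.float64(0.037591100415826084), np.float64(0.0375249270439785)], np.float64(8.539146493298643), np.float64(0.0689002666895058))
```

Request:
send_rows --moves "0 0 0 -0.02 0 0 0.2; 0 0 0 -0.04 0 0 0.2; 0 0 0 -0.06 0 0 0.2; 0 0 0 -0.08 0 0 0.2; 0 0 0 -0.1 0 0 0.2; 0 0 0 -0.12 0 0 0.2; 0 0 0 -0.14 0 0 0.2; 0 0 0 -0.16 0 0 0.2; 0 0 0 -0.18 0 0 0.2; 0 0 0 -0.18 0 0 0.2"

```text
time: 8.82
eef_pos: [0.5304, 0.1638, 0.0641]
tcp_rot: [0.997, 0.075, -0.001, 0.0]
contact_force: [-0.1, -0.2, -0.7]
opening: 0.604
finger_force: 0.0
```

```bash
python3 st.py; python3 prog.py | tail -1
```

```text
8.825 [0.5304 0.1638 0.0641] yaw 8.566038946043863 tilt z [-0.0013 -0.0002 -1.    ] F [-0.057  -0.2399 -0.6911] op 0.604491604898897 [ 0.1167  0.2486  1.9889 -0.      0.9054  1.538 ]
([[292.0, 239.0], [306.0, 219.0]], [np.float64(0.001542039643333784), np.float64(0.0014069596009952145)], np.float64(8.505123699107015), np.float64(0.07325037652648593))
```

About 4 mm left. I'll retreat aside and measure from the top camera with a clear view.

Request:
send_rows --moves "0 0 0 0.05 0 0 0.2; 0 0 0 0.1 0 0 0.2; 0 0 0 0.1 0 -0.4 0.2; 0 0 0 0.1 0 -0.8 0.2; 0 0 0 0.1 0 -0.8 0.2; 0 0 0 0.1 0.5 -0.8 0.2; 0 0 0 0.1 1 -0.8 0.2; 0 0 0 0.1 1 -0.8 0.2; 0 0 0 0.1 1 -0.8 0.2; 0 0 0 0.1 1 -0.8 0.2"

```text
time: 10.12
eef_pos: [0.581, -0.0315, 0.2242]
tcp_rot: [0.997, 0.074, -0.0, -0.0]
contact_force: [1.0, -0.1, -0.8]
opening: 0.598
finger_force: 0.0
```

Request:
send_rows --moves "0 0 0 -0.2 1 0 0.2; 0 0 0 -0.2 1 0 0.2; 0 0 0 -0.2 1 0 0.2; 0 0 0 -0.2 1 0 0.2; 0 0 0 -0.2 1 0 0.2"

```text
time: 10.75
eef_pos: [0.5712, -0.2338, 0.224]
tcp_rot: [0.997, 0.075, -0.0, -0.001]
contact_force: [0.7, -0.3, -0.6]
opening: 0.599
finger_force: 0.0
```

```bash
python3 st.py; cat > m2.py <<'E'
from h import *
import pickle,sys
T=ctrl.read_camera("top"); pickle.dump(T,open("rt.pkl","wb"))
T0=pickle.load(open("r0.pkl","rb"))["top"]
np.set_printoptions(precision=4,suppress=True)
n=np.array([.9888,.149,0])
roi=(200,115,370,275); m=masks(T["image"])
wq,_=quad(m["wood"][:, :],(215,185,292,262)); bq,_=quad(m["blue"],(215,185,300,270)); print("wood",wq.tolist(),"band",bq.tolist())
P=cast(T,wq,.058); o=np.argsort(P@n)[:2]; o=o[np.argsort(-P[o,1])]
e,s=edge(T["image"],wq[o[0]],wq[o[1]],3,.15); W=cast(T,e,.058)
Q=cast(T,bq,.058); o=np.argsort(Q@n)[:2]; o=o[np.argsort(-Q[o,1])]
f,s2=edge(T["image"],bq[o[0]],bq[o[1]],3,.15); F=cast(T,f,.058)
g,s3=edge(T0["image"],(230,246),(358,223),4); G=cast(T0,g,.05); d=G[0]-G[1]; d/=np.linalg.norm(d); n=np.array([d[1],-d[0],0])
print("line x",[(w-G[0])@n for w in W],"front x",[(w-G[0])@n for w in F],"yaw line,front,edge",yawx(W),yawx(F),yawx(G),s,s2,s3)
cv2.imwrite(sys.argv[1],cv2.resize(T["image"][115:275,200:370,::-1],None,fx=3.5,fy=3.5,interpolation=2))
E
python3 m2.py pics/c.png
```

```text
10.75 [ 0.5712 -0.2338  0.224 ] yaw 8.560178076025949 tilt z [-0.0004  0.0012 -1.    ] F [ 0.6516 -0.2908 -0.6356] op 0.5989660719127328 [-0.5531  0.179   1.7442  0.0009  1.2194  0.868 ]
wood [[285.0, 235.0], [245.0, 242.0], [237.0, 200.0], [277.0, 192.0]] band [[286.0, 248.0], [259.0, 253.0], [252.0, 242.0], [283.0, 236.0]]
line x [np.float64(0.004581526841012726), np.float64(0.004445632296474919)] front x [np.float64(-0.03614790941405201), np.float64(-0.03575676891655446)] yaw line,front,edge 8.497570649708218 8.866592408982312 8.567647573708554 0.14060944393754135 0.11298276416321222 0.09663717668586068
```

View pics/c.png

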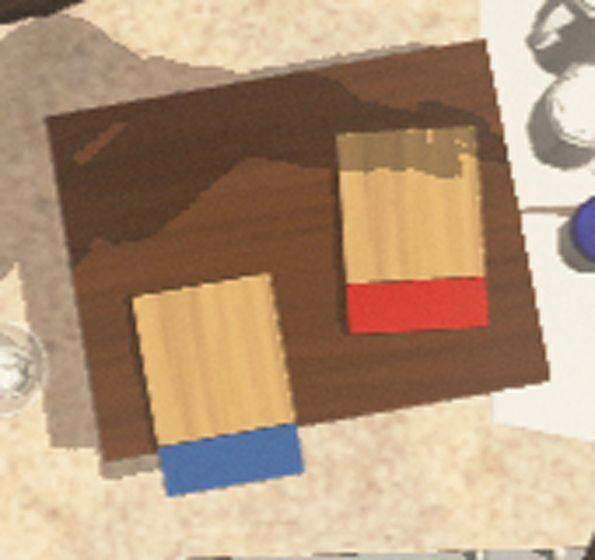

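The board is square and the band mostly out: its line still lies at enlarged (160–296, 425–445), slightly inside the riser edge, and the other items are undisturbed. Before the last few millimetres I cross-check the riser edge position in the scene view and locally next to the board.

```bash
python3 - <<'E'
from h import *
import pickle
R0=pickle.load(open("r0.pkl","rb")); T0=R0["top"]; T=pickle.load(open("rt.pkl","rb"))
n=np.array([.9888,.149,0]); g=edge(T0["image"],(230,246),(358,223),4)[0]; G=cast(T0,g,.05)
# local bits of the front edge
for lab,im,a,b in(("T0 left",T0,.05,.4),("T0 right",T0,.5,.95),("T now right of board",T,.5,.95),("T now left",T,.03,.12)):
    p,q=g[0]+a*(g[1]-g[0]),g[0]+b*(g[1]-g[0]); e,s=edge(im["image"],p,q,4,.05); print(lab,[(w-G[0])@n*1e3 for w in cast(im,e,.05)],s)
S=ctrl.read_camera("scene"); E=np.array(S["extrinsics"]); f=210/np.tan(np.radians(S["fovy"])/2)
def proj(P): c=(P-E[:3,3])@E[:3,:3]; return np.c_[S["cx"]-f*c[:,0]/c[:,2],S["cy"]+f*c[:,1]/c[:,2]]
q=proj(G+0*n); print("px edge scene",q)
u=(G[1]-G[0]);
for a,b in((.03,.12),(.5,.95)):
    p=proj(np.array([G[0]+a*u,G[0]+b*u])); e,s=edge(S["image"],p[0],p[1],5,.02); print("scene edge",[(w-G[0])@n*1e3 for w in cast(S,e,.05)],s)
from prog import line_scene
print(line_scene(S))
x0,y0=255,180
im=cv2.resize(S["image"][y0:265,x0:335,::-1],None,fx=7,fy=7,interpolation=2); 
cv2.line(im,*[tuple(int(v) for v in (p-[x0,y0])*7) for p in q],(0,255,0),1); cv2.imwrite("pics/d.png",im)
E
```

```text
T0 left [np.float64(0.09694549427962176), np.float64(-0.10737787904882556)] 0.09263243554179343
T0 right [np.float64(-0.2156560237967474), np.float64(0.298298931686973)] 0.12796291388330341
T now right of board [np.float64(-0.14892035797090322), np.float64(0.3273280270846071)] 0.12355612390331985
T now left [np.float64(-0.7417741075576054), np.float64(-0.48869294141518516)] 0.31391049524819226
px edge scene [[287.34806122 248.84761578]
 [325.79328627 195.21119993]]
scene edge [np.float64(-9.094667169702698), np.float64(-10.991244582726464)] 0.09523719637313383
scene edge [np.float64(-11.811458879068097), np.float64(-7.746774398342045)] 0.17859391139749983
([[292.0, 239.0], [306.0, 219.0]], [np.float64(0.0015528514869141558), np.float64(0.0014304608826292032)], np.float64(8.511158140725346), np.float64(0.07555619312429881))
```

View pics/d.png

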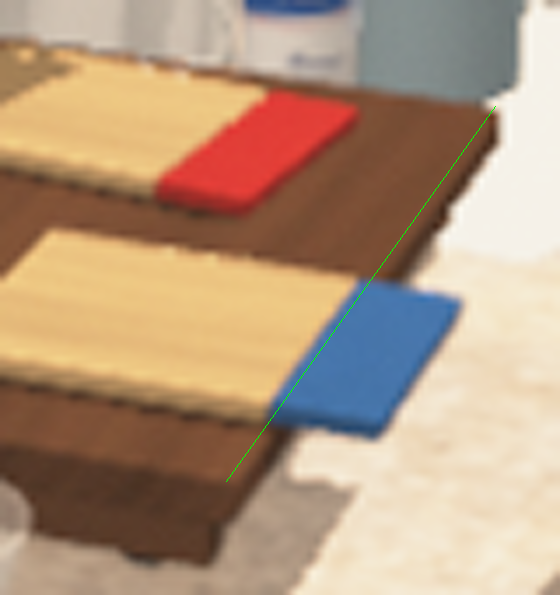

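The green line (the top-view edge reprojected) lies within a pixel of the visible riser edge, and the two views differ by a 3 mm calibration offset. The measured riser depth came out 2–3 mm too long, so I check the edge profiles for shadow bias.

```bash
python3 - <<'E'
from h import *
import pickle
T=pickle.load(open("rt.pkl","rb")); T0=pickle.load(open("r0.pkl","rb"))["top"]
def prof(r,a,b,f0,f1):
    a,b=np.array(a,float),np.array(b,float); t=(b-a)/np.linalg.norm(b-a); nn=np.array([-t[1],t[0]]); o=np.arange(-5,5.1,.5)
    P=(a+np.outer(np.linspace(f0,f1,80),b-a))[:,None]+o[None,:,None]*nn
    S=cv2.remap(r["image"].astype(np.float32),P[...,0].astype(np.float32),P[...,1].astype(np.float32),cv2.INTER_LINEAR)
    print(S.mean(0).mean(1).round().astype(int))
g=edge(T0["image"],(230,246),(358,223),4)[0]; h=edge(T0["image"],(338,127),(214,149),4)[0]
print("front (from outside? in order -5..5)"); prof(T0,*g,.05,.4); prof(T0,*g,.5,.95)
print("rear"); prof(T0,*h,.1,.5); prof(T0,*h,.5,.9)
w=np.array([(245,242),(285,235)],float); e=edge(T["image"],*w,3,.15)[0]; print("line"); prof(T,*e,.15,.85)
E
```

```text
front (from outside? in order -5..5)
[ 81  81  82  81  80  80  80  81  87 105 140 178 196 198 198 199 199 199
 199 199 200]
[ 80  80  80  80  80  80  81  83  89 109 146 183 200 203 203 202 202 202
 202 204 204]
rear
[ 80  80  81  82  82  83  84  91 106 126 139 143 151 169 188 196 198 199
 198 198 197]
[ 80  80  81  81  81  81  83  90 107 127 137 140 148 167 188 198 201 201
 200 199 199]
line
[174 174 174 174 174 174 174 174 173 162 136 119 120 121 121 120 120 120
 120 120 120]
```

The front edge is clean; only the rear one was biased by shadow. So about 4.6 mm remain. I return along the same path and finish the push.

Request:
send_rows --moves "0 0 0 0.2 -1 0 0.2; 0 0 0 0.2 -1 0 0.2; 0 0 0 0.2 -1 0 0.2; 0 0 0 0.2 -1 0 0.2; 0 0 0 0.2 -1 0 0.2"

```text
time: 11.48
eef_pos: [0.5805, -0.0287, 0.2245]
tcp_rot: [0.997, 0.077, 0.0, 0.0]
contact_force: [0.2, 0.5, -0.5]
opening: 0.602
finger_force: 0.0
```

Request:
send_rows --moves "0 0 0 0 -0.5 0 0.2; 0 0 0 0 -1 0 0.2; 0 0 0 0 -1 0 0.2; 0 0 0 0 -1 0 0.2; 0 0 0 0 -1 0 0.2; 0 0 0 0 -1 0.3 0.2; 0 0 0 0 -1 0.55 0.2; 0 0 0 0 -1 0.7 0.2; 0 0 0 0 -1 0.8 0.2; 0 0 0 0 -1 0.8 0.2; 0 0 0 0 -1 0.8 0.2"

```text
time: 12.85
eef_pos: [0.5521, 0.1663, 0.0657]
tcp_rot: [0.997, 0.074, 0.001, 0.0]
contact_force: [-0.3, -0.4, -0.0]
opening: 0.601
finger_force: 0.0
```

```bash
python3 st.py .5304 .1638 .0641
```

```text
12.85 [0.5521 0.1663 0.0657] yaw 8.514651412666556 tilt z [ 0.0021  0.0001 -1.    ] F [-0.3337 -0.3639 -0.0266] op 0.6011211954801199 [ 0.1167  0.2862  1.9378 -0.0001  0.9155  1.539 ]
shift units [-0.109  -0.0036  0.0078]
```

Request:
send_rows --moves "0 0 0 0 0 0 0.2; 0 0 0 -0.04 0 0 0.2; 0 0 0 -0.08 0 0 0.2; 0 0 0 -0.095 0 0 0.2; 0 0 0 -0.105 0 0 0.2; 0 0 0 -0.115 0 0 0.2; 0 0 0 -0.123 0 0 0.2; 0 0 0 -0.123 0 0 0.2; 0 0 0 -0.123 0 0 0.2"

```text
time: 13.98
eef_pos: [0.5267, 0.1631, 0.0644]
tcp_rot: [0.997, 0.075, -0.0, -0.0]
contact_force: [0.3, 0.5, 0.4]
opening: 0.599
finger_force: 0.2
```

Request:
send_rows --moves "0 0 0 0.05 0 0 0.2; 0 0 0 0.12 0 0 0.2; 0 0 0 0.12 0 0 0.2; 0 0 0 0.12 0 -0.4 0.2; 0 0 0 0.12 0 -0.8 0.2; 0 0 0 0.12 0 -0.8 0.2; 0 0 0 0.12 0.5 -0.8 0.2; 0 0 0 0.12 1 -0.8 0.2; 0 0 0 0.12 1 -0.8 0.2; 0 0 0 0.12 1 -0.8 0.2"

```text
time: 15.22
eef_pos: [0.5802, -0.0344, 0.2242]
tcp_rot: [0.997, 0.072, -0.0, 0.0]
contact_force: [1.0, 0.6, -0.3]
opening: 0.599
finger_force: 0.0
```

Request:
send_rows --moves "0 0 0 -0.2 1 0 0.2; 0 0 0 -0.2 1 0 0.2; 0 0 0 -0.2 1 0 0.2; 0 0 0 -0.2 1 0 0.2; 0 0 0 -0.2 1 0 0.2"

```text
time: 15.85
eef_pos: [0.5702, -0.2347, 0.2239]
tcp_rot: [0.997, 0.074, -0.0, -0.001]
contact_force: [0.3, 0.2, 0.2]
opening: 0.603
finger_force: 0.0
```

```bash
python3 m2.py pics/e.png; python3 prog.py | tail -1
```

```text
wood [[285.0, 236.0], [245.0, 244.0], [237.0, 201.0], [277.0, 194.0]] band [[286.0, 250.0], [258.0, 255.0], [250.0, 243.0], [284.0, 237.0]]
line x [np.float64(0.0006555561056530235), np.float64(0.0008979096600138167)] front x [np.float64(-0.0395623423608005), np.float64(-0.039494207495375584)] yaw line,front,edge 8.692067651811566 8.617932089479616 8.567647573708554 0.12118012614995621 0.0957534232253807 0.09663717668586068
([[294.0, 240.0], [308.0, 219.0]], [np.float64(-0.0021204620048192804), np.float64(-0.0026291924605041286)], np.float64(8.335574399348), np.float64(0.09053184349219721))
```

View pics/e.png

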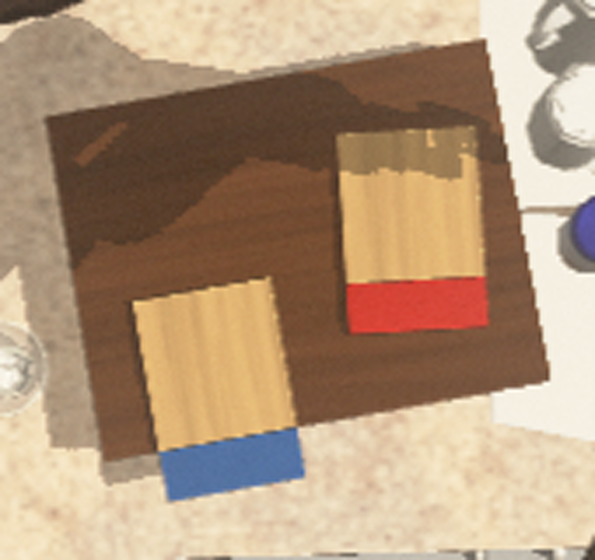

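The blue line now sits within about 1 mm of the riser edge, at enlarged (160–298, 428–450). The front edge hangs out 39.5 mm, the board is square to about 0.1°, and everything else is in place with the arm clear. Handing in.

```bash
python3 -c "
from plant import ctrl
print(ctrl.sign_off())"
```

```text
the job is handed in; nothing more can be done
None
```

I pushed the blue-banded board until its band overhangs the riser's front edge by about 39.5 of 40 mm (top camera), square to within about 0.1°; the red board and the other items were left alone, and the job was handed in at about 16 s.

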